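# Put the tea tools away in their cut-out drawer tray and shut the drawer

## Task

Put the tea scoop, the T-handled tea pick and the red bag clip away in the open drawer of the little tea unit, each lying flat and fully home in the cut-out of its own shape. When all three are in, push the drawer fully shut and let go. Leave the flask, the sugar bowl and the two tumblers standing where they are.

Things in the scene. Friction and masses are not known exactly. Their poses are not given: they have to be found in the camera images.
- scoop_center (a point): Loose tea scoop, 70 g: square open steel bowl 42 x 42 mm, 26 mm tall (3 mm walls), with a straight dark-wood handle 66 mm long, 14 wide, 14 tall, undersides level. Point: centre of the bowl, 13 mm above its underside. x points from handle to bowl (handle spans x = -87 to -21 mm), z up. Starts flat on the table, yaw within 1.5 rad of world x. Grip across the bowl, along y.
- pick_center (a point): Loose T-handled tea pick in its sheath, 80 g, 26 mm tall all over: steel sheath 14 mm wide (y) joined to the middle of a dark-wood cross bar 20 mm (x) by 84 mm (y). Point: on the sheath's centre line, 13 mm up; sheath spans x = -34.5 to 20.5 mm, cross bar 20.5 to 40.5 mm; z up. Starts flat on the table, yaw within 1.5 rad. Grip here across the sheath, along y.
- clip_center (a point): Loose red bag clip, 60 g: a bar 24 mm (x) by 96 mm (y, its long axis), 26 mm tall. This point is its centre, 13 mm above its underside; z up; it starts lying flat on the table with any yaw within 1.5 rad. The same after a half turn. It is easily gripped across, along x.
- scoop_cavity (a point): Where scoop_center lies when the scoop is home in its cut-out, x axes together; 93 mm above the table, moves with the drawer. The tray in the drawer is a light-wood plate 165 (x) by 240 mm (y), its upper face 3 mm below this point, with blue-bottomed cut-outs 10 mm deep, each one part's outline plus 2.5 mm all round. Seated parts stand 16 mm proud (scoop handle 4 mm).
- pick_cavity (a point): Where point pick_center lies when the pick is fully home in its T-shaped cut-out, x axes together; 3 mm above the tray's upper face. It moves with the drawer.
- clip_cavity (a point): Where point clip_center lies when the clip is fully home in its bar-shaped cut-out, x axes together (either way round); 3 mm above the tray's upper face. It moves with the drawer.
- drawer (a joint): Upper drawer of the tea unit: 0 = fully shut, grows as it slides out towards the robot (m), at most 0.20. Starts 0.165 to 0.195 out. It slides with about 2 N of friction and stays where left.
- drawer_front (a point): Middle of the outer face of the drawer's flat front (262 mm wide, from 46 to 90 mm above the table, level with the tray's upper face on top). Its x axis points into the unit: the way the drawer shuts.
- unit_front (a point): Middle of the front top edge of the wooden two-drawer tea unit, which is fixed to the table, 270 mm deep (x), 280 mm wide (y), 122 mm tall. x points from its front to its back, z up. The roof's underside is 112 mm above the table; the lower drawer is a dummy.
- flask: Gold-coloured flask with a black screw cap, standing on the table, 70 mm across and 210 mm tall, origin at the centre of its underside. Not to be disturbed.
- sugar_bowl: White lidded sugar bowl, 87 mm across and 83 mm tall, origin at the centre of its underside. Not to be disturbed.
- tumbler_a: Glass tumbler on the table, 70 mm across and 90 mm tall, origin at the centre of its underside. Not to be disturbed.
- tumbler_b: Glass tumbler on top of the tea unit, 70 mm across and 90 mm tall, origin at the centre of its underside. Not to be disturbed.

How it is judged:
By the outcome, as a careful person would: the job done as asked, in the order asked, and still so for the second after the job is handed in, with the robot touching nothing.
It also fails if it takes over 72 s, if anything falls off the work surface, if the arm or the gripper's body presses on something with over 40 N, if the wrist force passes 120 N, or if a joint passes its speed limit or range.

## Robot

A 6-joint arm with a two-finger parallel gripper is mounted at the origin on the work surface. World frame = base frame: x ahead of the robot, y to its left, z up, the work surface at z = 0. Lengths are in m, angles in rad, forces in N, time in s.
With the tool pointing down it reaches from about 0.325 to 0.9 m from the base axis. Payload 6.1 kg.
Tool frame: the origin (TCP) lies midway between the tips of the shut fingers; the grasp point (between the pads) lies env.hold_point_z behind it (env.hold_point_z is the distance from the TCP to the grasp point, in m); x points along the fingers, y is the direction in which the jaws open and shut, and the axes are right-handed (so a half turn about x gives the same grasp; the last joint's range is limited). The gripper opens to 85 mm and grips with 20 to 120 N. Pads are 22 mm wide; open, the fingers measure 114 mm over their backs; the gripper's body (76 mm by 85 mm) begins 54 mm behind the grasp point. The pads swing forward as they close: fully open they stand 13 mm farther back than shut.
Start: joints at [1.081, 0.22, 1.526, -0, 1.395, -0.126], TCP at [0.222, 0.584, 0.231] pointing down, gripper open.
Joint ranges: [-2.98, 2.98], [-0.91, 2.08], [0.09, 2.57], [-1.24, 4.39], [0.2, 2.65], [-2.68, 2.68]. Speed limits (rad/s): [2.57, 2.57, 3.01, 3.14, 3.14, 3.14].

## Interface

Orientations are given as a 3x3 rotation matrix whose columns are the frame's x, y, z axes.
In Python, from plant import env, optics gives the robot as it stands.
- The arm moves only by the tool drive_tool, never from a script. Its argument "rows" is a list of rows, each an object with "delta_pos": the shift along the tool's x, y, z normalised to -1 to 1, where 1 is 20 cm, a list of three; "rotation": the turn, a rotation vector about the tool's x, y, z normalised to -1 to 1, where 1 is 0.15 rad, a list of three. A call has 1 to 20 rows; each row shifts and turns the commanded pose from where the row before left it, along the tool's axes as they then stand; what a row does not reach is not made up. A row lasts 1/10 s, in which the tool goes at most 50 mm and 8.59 degrees, less where a joint would pass 70% of its speed; a pose out of reach is approached as far as the arm can. A call with a number of a shift or a turn outside -1 to 1 is refused whole. A call with a gripper value outside its range is refused whole. "gripper" is the gripper's target within -1 to 1 (fully open at 1, half-way at 0, shut at -1), set as the call begins (left out, the last holds). The fingers move at their own pace and stop on an object; "squeeze" is the grip in N (left out, the last holds). Time passes only in rows, so rows that do not move let the fingers close. It gives the time, the measured TCP pose, the force and the opening at its end, in the units of the state.
- env.read_state(): the state, without advancing time (a new reading comes with each control period).
- optics.grab_frame(name): name is "side" or "top"; returns a dict with "img" (480x640x3 uint8, blue, green, red), "depth" (480x640 float32, m along the optical axis (not along the pixel's ray), 0 where there is no reading), "fx", "fy", "cx", "cy" (pixels), "position" and "rotation" of the camera in the world. Camera axes: x right, y down, z forward; pixel columns grow to the right and rows downward; lengths in m; the calibration is good to about 2 mm. A picture is of the moment at which its call begins.
- env.hand_in(): hands the job in, once; it reports no verdict.
The state is a dict: "time": time; "qpos": joint angles; "joint_vel": joint speeds; "joint_efforts": joint torques, N m; "ee_pos": TCP position; "eef_rot": TCP orientation; "force": force on the tool from outside, world axes, zero at the start; "torque": the same for the moment, N m; "width": finger opening in m.
Only numpy, scipy, OpenCV 4.12 (cv2) and the standard library are available. Lean on these libraries where they do the work, as an engineer would, in place of code of your own. Each camera call takes 0.05 s, during which the arm holds its last target. There are 200 camera calls.

## Working session

There is one attempt and no reset: what is moved stays moved. The work goes in short steps, Python scripts to look and compute and a tool call to move; the robot and the scene stay as the last step left them, time stands still between calls to the robot, and variables do not carry over. Pictures are saved under pics/ and viewed, about 8 in all and at most 12, crops included, and the job is handed in when it is done.

Besides the shell and the picture viewer there is one more tool, called after "Emit:" as name(argument=value, ...) on one line, values as JSON. drive_tool: Moves the arm, as the interface text tells. Its arguments: {"type":"object","properties":{"rows":{"type":"array"},"gripper":{"type":"number"},"squeeze":{"type":"number"}},"required":["rows"]}

```bash
mkdir -p pics; ls; cat > h.py <<'E'
import numpy as np, cv2
from plant import env, optics
def world(f):
    d=f["depth"]; v,u=np.mgrid[:480,:640]
    c=np.stack([(u-f["cx"])/f["fx"]*d,(v-f["cy"])/f["fy"]*d,d],-1)
    w=c@np.array(f["rotation"]).T+np.array(f["position"]); w[d==0]=np.nan
    return w
def grab(n,save=None):
    f=optics.grab_frame(n)
    if save: cv2.imwrite("pics/"+save,f["img"])
    return f
def plane(f,uv,z):
    uv=np.asarray(uv,float).reshape(-1,2)
    r=np.c_[(uv[:,0]-f["cx"])/f["fx"],(uv[:,1]-f["cy"])/f["fy"],np.ones(len(uv))]@np.array(f["rotation"]).T
    p=np.array(f["position"]); return p+r*((z-p[2])/r[:,2])[:,None]
E
python3 - <<'E'
from h import *
import pickle
s=env.read_state();print(s["time"],s["ee_pos"],np.round(s["eef_rot"],3),s["width"],env.hold_point_z)
F={}
for n in("top","side"):
    f=grab(n,n+"0.png");F[n]=f;print(n,f["position"],np.round(f["rotation"],3),f["fx"],f["cx"],f["cy"])
pickle.dump(F,open("f0.pkl","wb"))
E
```

```text
pics
0.0 [0.22211528 0.58356686 0.23018822] [[-0.001  0.356  0.935]
 [-0.002  0.935 -0.356]
 [-1.    -0.002 -0.   ]] 0.08514861685556657 0.0187
top [ 0.40311236 -0.00302731  1.30833345] [[ 0.013 -0.988  0.155]
 [-1.    -0.015 -0.013]
 [ 0.015 -0.154 -0.988]] 553.6124606048428 314.77573212239173 236.50278952875647
side [ 0.09483193 -0.85608353  1.29273438] [[ 0.854 -0.405  0.327]
 [-0.52  -0.657  0.546]
 [-0.006 -0.636 -0.771]] 605.5404001975572 308.31392278695785 230.63332203850084
```

View pics/top0.png

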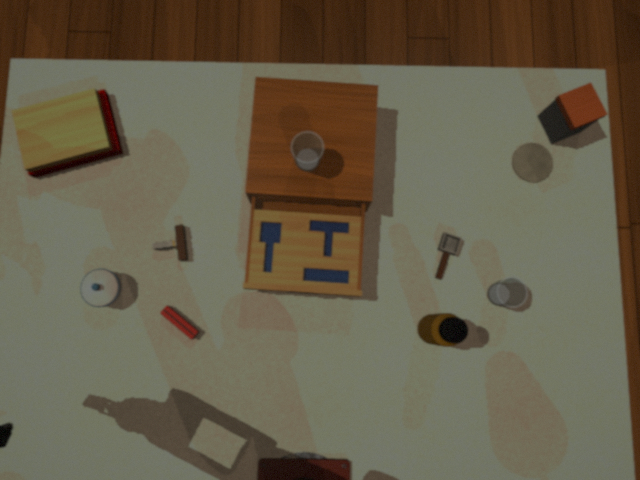

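View pics/side0.png

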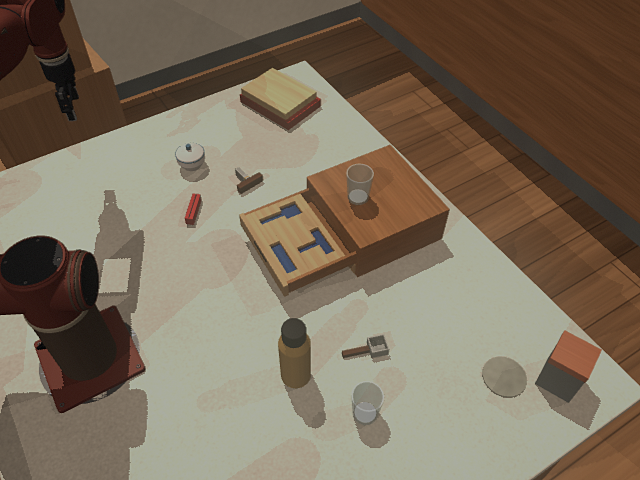

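The top view (x up, y left) shows the pick at (172,243), the clip at (180,322), the scoop at (447,255), and the tray with blue cut-outs: scoop (270,245), pick (328,237), clip (326,275). The flask is at (445,330), near the scoop handle. The side view agrees.

```bash
cat > m.py <<'E'
from h import *
import pickle
F=pickle.load(open("f0.pkl","rb"))
f=F["top"];W=world(f);img=f["img"]
print("table z",np.nanmedian(W[330:350,240:400,2]), "tray z",np.nanmedian(W[285:289,260:350,2]),"noise",np.nanstd(W[330:350,240:400,2]))
def rect(name,m,z,f=f):
    n,l,st,c=cv2.connectedComponentsWithStats(m.astype(np.uint8))
    i=1+np.argmax(st[1:,4]);v,u=np.nonzero(l==i)
    P=plane(f,np.c_[u,v],z)[:,:2];r=cv2.minAreaRect((P*1000).astype(np.float32))
    c=P.mean(0);e,V=np.linalg.eigh(np.cov(P.T))
    print(name,len(u),"rect",np.round(r[0],1),np.round(r[1],1),round(r[2],1),"centroid",np.round(c*1e3,1),"axis deg",round(np.degrees(np.arctan2(V[1,1],V[0,1])),1))
    return P
def box(u0,u1,v0,v1):
    b=np.zeros((480,640),bool);b[v0:v1,u0:u1]=1;return b
z=W[...,2]
hsv=cv2.cvtColor(img,cv2.COLOR_BGR2HSV)
rect("clip h",box(150,210,295,345)&(z>.013)&(z<.05),.026)
rect("clip red",box(150,210,295,345)&((hsv[...,0]<12)|(hsv[...,0]>168))&(hsv[...,1]>140),.020)
rect("pick h",box(145,200,215,270)&(z>.013)&(z<.05),.026)
rect("pick bar",box(145,200,215,270)&(hsv[...,1]>90)&(hsv[...,2]<150)&(z>.013),.026)
rect("scoop h",box(425,470,225,283)&(z>.008)&(z<.05),.014)
rect("scoop h20",box(425,470,225,283)&(z>.019)&(z<.05),.026)
bl=(hsv[...,0]>95)&(hsv[...,0]<130)&(hsv[...,1]>100)
for n,b in(("scoop cav",box(255,285,215,276)),("pick cav",box(300,355,215,260)),("clip cav",box(295,355,262,286))):
    rect(n,b&bl,.080)
# front edge / unit edge
rect("tray top",box(235,375,195,300)&(abs(z-.09)<.006),.09)
rect("unit top",box(240,385,70,210)&(abs(z-.122)<.006),.122)
for n,b in(("flask",box(415,500,300,360)),("bowl",box(75,130,260,315)),("tumA",box(480,535,270,315))):
    q=W[b&(z>.03)];print(n,np.nanmin(q,0).round(3),np.nanmax(q,0).round(3))
crops=[cv2.resize(img[a:b,c:d],None,fx=6,fy=6,interpolation=cv2.INTER_CUBIC) for a,b,c,d in((215,275,140,205),(295,345,150,210),(225,285,425,470),)]
H=max(c.shape[0] for c in crops)
cv2.imwrite("pics/crop.png",cv2.resize(cv2.hconcat([cv2.copyMakeBorder(c,0,H-c.shape[0],0,6,0) for c in crops]),None,fx=.75,fy=.75))
E
python3 m.py
```

```text
table z -0.00046805927660975577 tray z 0.0892947117033448 noise 0.0026110856010434385
clip h 480 rect [402.2 288. ] [96.9 25.5] 51.7 centroid [402.1 288. ] axis deg 51.9
clip red 447 rect [402.  287.7] [96.2 24.8] 51.9 centroid [401.5 287.6] axis deg 52.3
pick h 493 rect [582.5 320.8] [85.2 77.3] 7.1 centroid [583.8 306.2] axis deg 91.2
pick bar 300 rect [585.3 297.8] [81.5 30.6] 7.5 centroid [585.  293.9] axis deg -170.7
scoop h 353 rect [ 563.6 -328.4] [ 45.4 111.6] 70.7 centroid [ 569.6 -330.1] axis deg 159.4
scoop h20 123 rect [ 593.8 -337.4] [43.7 44. ] 73.1 centroid [ 593.2 -337.1] axis deg -156.6
scoop cav 367 rect [571.7  79.9] [101.7  33.7] 1.3 centroid [589.4  81.7] axis deg 177.2
pick cav 310 rect [592.9 -49.3] [77.5 68.8] 86.8 centroid [610.7 -50.7] axis deg 90.2
clip cav 361 rect [508.7 -45.3] [89.5 20.7] 86.9 centroid [508.9 -45.9] axis deg 86.9
tray top 7283 rect [574.8   3.6] [261.6 211.6] 87.2 centroid [557.7   4.8] axis deg 89.0
unit top 13401 rect [811.6  -9.7] [279.9 272. ] 86.9 centroid [811.9 -10.5] axis deg 85.2
flask [ 0.359 -0.442  0.03 ] [ 0.461 -0.259  0.216]
bowl [0.435 0.42  0.03 ] [0.518 0.508 0.086]
tumA [ 0.444 -0.49   0.03 ] [ 0.513 -0.418  0.097]
```

View pics/crop.png

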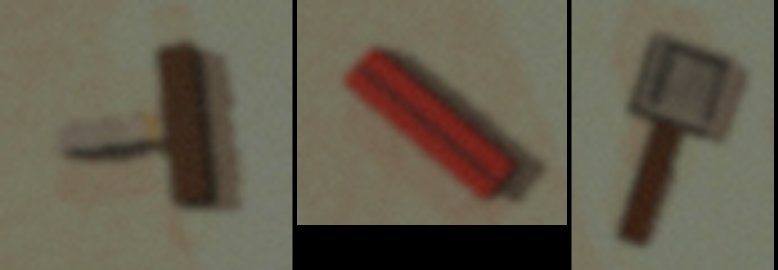

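The crops confirm the shapes: pick with its sheath to the left (+y), clip diagonal, scoop handle down-right. Next I refine the cut-out poses with half-level edges from both views.

```bash
cat > cav.py <<'E'
from h import *
K=4
YAW=np.radians(-3.1)
def holes(f,poly):
    """dark/blue holes in the tray top, half-level threshold on red-blue, cast onto the tray plane and lip aligned"""
    g=cv2.resize(f["img"],None,fx=K,fy=K,interpolation=cv2.INTER_CUBIC).astype(np.float32)
    d=cv2.GaussianBlur(g[...,2]-g[...,0],(0,0),2)
    m=np.zeros(d.shape,np.uint8);cv2.fillPoly(m,[(np.array(poly)*K).astype(np.int32)],1)
    wood=np.median(d[m>0]);blue=np.percentile(d[m>0],4);t=(wood+blue)/2
    n,l,st,c=cv2.connectedComponentsWithStats(((d<t)&(m>0)).astype(np.uint8))
    out=[]
    for i in range(1,n):
        if st[i,4]<100*K*K:continue
        v,u=np.nonzero(l==i);uv=(np.c_[u,v]+.5)/K-.5
        P=plane(f,uv,.09)[:,:2]*1000;Q=plane(f,uv,.08)[:,:2]*1000
        out.append((P,Q))
    return out
def rep(P):
    r=cv2.minAreaRect(P.astype(np.float32));return np.round(r[0],1),np.round(r[1],1),round(r[2],1)
if __name__=="__main__":
    import pickle,sys
    F=pickle.load(open(sys.argv[1],"rb"))
    W=world(F["top"])
    c=np.array([[.485,.09],[.49,-.115],[.66,-.125],[.652,.105]])
    for n in("top","side"):
        f=F[n];R=np.array(f["rotation"])
        X=np.c_[c,np.full(4,.09)]-np.array(f["position"]);C=X@R
        uv=np.c_[C[:,0]/C[:,2]*f["fx"]+f["cx"],C[:,1]/C[:,2]*f["fy"]+f["cy"]]
        print(n,uv.round(0).tolist())
        for P,Q in holes(f,uv):print(" top",*rep(P),P.mean(0).round(1)," bot",*rep(Q),len(P))
E
python3 cav.py f0.pkl
```

```text
top [[265.0, 285.0], [358.0, 284.0], [362.0, 208.0], [260.0, 210.0]]
 top [590.  -48.6] [85.7 77.3] 86.9 [605.2 -49.5]  bot [591.6 -49. ] [86.4 77.9] 86.9 8734
 top [569.4  81.3] [ 44.1 110.8] 88.2 [582.4  81.2]  bot [570.8  82. ] [ 44.5 111.7] 88.2 9527
 top [507.8 -44.3] [98.  27.3] 87.0 [507.7 -44.4]  bot [508.6 -44.7] [98.8 27.6] 87.0 8611
side [[250.0, 225.0], [292.0, 280.0], [352.0, 253.0], [302.0, 197.0]]
 top [567.3  80.6] [ 39.  108.8] 86.5 [583.   79.4]  bot [571.2  88.4] [ 39.4 109.7] 86.5 4082
 top [587.8 -50.7] [81.  75.9] 87.1 [604.5 -51.8]  bot [591.9 -44. ] [81.7 76.6] 87.1 4553
 top [505.5 -46. ] [94.  26.7] 86.9 [505.5 -47. ]  bot [508.9 -39.3] [94.7 26.9] 86.9 4980
```

```bash
cat > go.py <<'E'
import sys
from h import *
from scipy.spatial.transform import Rotation as R
def to(x,y,z,yaw):
    s=env.read_state();A=np.array(s["eef_rot"]);p=np.array(s["ee_pos"])
    a=np.radians(yaw);Y=np.array([np.cos(a),np.sin(a),0]);X=np.array([0,0,-1.]);B=np.c_[X,Y,np.cross(X,Y)]
    d=np.array([x,y,z])-p
    print("t",round(s["time"],2),"pos",p.round(4),"yaw",np.degrees(np.arctan2(A[1,1],A[0,1])).round(2),"w",round(s["width"],4),"F",np.round(s["force"],1),"q",np.round(s["qpos"],2))
    print("delta units, current axes",(A.T@d/.2).round(4)," final axes",(B.T@d/.2).round(4))
    print("rot units",(R.from_matrix(A.T@B).as_rotvec()/.15).round(3))
to(*map(float,sys.argv[1:]))
E
python3 go.py .402 .288 .012 -38.1
```

```text
t 0.1 pos [0.2222 0.5836 0.2303] yaw 69.15 w 0.0855 F [ 0.6 -1.   0.1] q [ 1.08  0.22  1.53 -0.    1.39 -0.13]
delta units, current axes [ 1.093  -1.0593  1.3665]  final axes [1.0914 1.6196 0.6082]
rot units [1.248e+01 1.000e-02 9.000e-03]
```

Emit:
drive_tool(rows=[{"delta_pos":[0,-0.132,0.171],"rotation":[0,0,0]},{"delta_pos":[0,-0.132,0.171],"rotation":[0,0,0]},{"delta_pos":[0,-0.132,0.171],"rotation":[0,0,0]},{"delta_pos":[0,-0.132,0.171],"rotation":[0,0,0]},{"delta_pos":[0,-0.132,0.171],"rotation":[0,0,0]},{"delta_pos":[0,-0.132,0.171],"rotation":[0,0,0]},{"delta_pos":[0,-0.132,0.171],"rotation":[0,0,0]},{"delta_pos":[0,-0.132,0.171],"rotation":[0,0,0]},{"delta_pos":[0.05,0,0],"rotation":[1,0,0]},{"delta_pos":[0.05,0,0],"rotation":[1,0,0]},{"delta_pos":[0.05,0,0],"rotation":[1,0,0]},{"delta_pos":[0.05,0,0],"rotation":[1,0,0]},{"delta_pos":[0.05,0,0],"rotation":[1,0,0]},{"delta_pos":[0.05,0,0],"rotation":[1,0,0]},{"delta_pos":[0.05,0,0],"rotation":[1,0,0]},{"delta_pos":[0.05,0,0],"rotation":[1,0,0]},{"delta_pos":[0.05,0,0],"rotation":[1,0,0]},{"delta_pos":[0.05,0,0],"rotation":[1,0,0]},{"delta_pos":[0.05,0,0],"rotation":[1,0,0]},{"delta_pos":[0.05,0,0],"rotation":[1,0,0]}])

```text
time: 2.1
ee_pos: [0.4026, 0.2892, 0.1105]
eef_rot: [[-0.001, 0.826, -0.564], [-0.0, -0.564, -0.826], [-1.0, -0.0, 0.001]]
force: [0.6, 0.6, -0.3]
width: 0.0848
```

```bash
python3 go.py .402 .288 .012 -38.1
```

```text
t 2.1 pos [0.4026 0.2892 0.1105] yaw -34.33 w 0.0848 F [ 0.6  0.6 -0.3] q [0.46 0.04 1.97 0.   1.14 1.06]
delta units, current axes [0.4925 0.0012 0.0061]  final axes [0.4925 0.0014 0.0064]
rot units [0.438 0.005 0.003]
```

Tracks well. Descend, then close, then lift.

Emit:
drive_tool(rows=[{"delta_pos":[0.1,0.001,0.006],"rotation":[0.44,0,0]},{"delta_pos":[0.13,0,0],"rotation":[0,0,0]},{"delta_pos":[0.13,0,0],"rotation":[0,0,0]},{"delta_pos":[0.09,0,0],"rotation":[0,0,0]},{"delta_pos":[0.04,0,0],"rotation":[0,0,0]},{"delta_pos":[0,0,0],"rotation":[0,0,0]}])

```text
time: 2.7
ee_pos: [0.4013, 0.2877, 0.012]
eef_rot: [[-0.003, 0.791, -0.612], [-0.001, -0.612, -0.791], [-1.0, -0.001, 0.003]]
force: [0.2, -1.3, 0.6]
width: 0.0854
```

Emit:
drive_tool(rows=[{"delta_pos":[0,0,0],"rotation":[0,0,0]},{"delta_pos":[0,0,0],"rotation":[0,0,0]},{"delta_pos":[0,0,0],"rotation":[0,0,0]},{"delta_pos":[0,0,0],"rotation":[0,0,0]},{"delta_pos":[0,0,0],"rotation":[0,0,0]},{"delta_pos":[0,0,0],"rotation":[0,0,0]},{"delta_pos":[0,0,0],"rotation":[0,0,0]},{"delta_pos":[0,0,0],"rotation":[0,0,0]}], gripper=-1, squeeze=40)

```text
time: 3.5
ee_pos: [0.4032, 0.2886, 0.0142]
eef_rot: [[0.001, 0.791, -0.612], [0.001, -0.612, -0.791], [-1.0, 0.001, -0.001]]
force: [-0.4, -0.8, 6.6]
width: 0.023
```

Emit:
drive_tool(rows=[{"delta_pos":[-0.05,0,0],"rotation":[0,0,0]},{"delta_pos":[-0.15,0,0],"rotation":[0,0,0]},{"delta_pos":[-0.15,0,0],"rotation":[0,0,0]},{"delta_pos":[-0.15,0,0],"rotation":[0,0,0]},{"delta_pos":[-0.15,0,0],"rotation":[0,0,0]}])

```text
time: 4.0
ee_pos: [0.402, 0.288, 0.1447]
eef_rot: [[-0.0, 0.791, -0.612], [-0.0, -0.612, -0.791], [-1.0, -0.0, 0.0]]
force: [0.2, 1.6, -0.4]
width: 0.0231
```

```bash
python3 go.py .5086 -.0444 .092 -3.1; python3 - <<'E'
from h import *
f=grab("side","s1.png");cv2.imwrite("pics/s1c.png",cv2.resize(f["img"][60:320,120:400],None,fx=2.3,fy=2.3))
E
```

```text
t 4.0 pos [0.402  0.288  0.1447] yaw -37.76 w 0.0231 F [ 0.2  1.6 -0.4] q [ 0.46 -0.01  1.95 -0.    1.21  1.12]
delta units, current axes [0.2637 1.4394 0.9874]  final axes [0.2635 0.6223 1.6308]
rot units [-4.033e+00  3.000e-03  2.000e-03]
```

View pics/s1c.png

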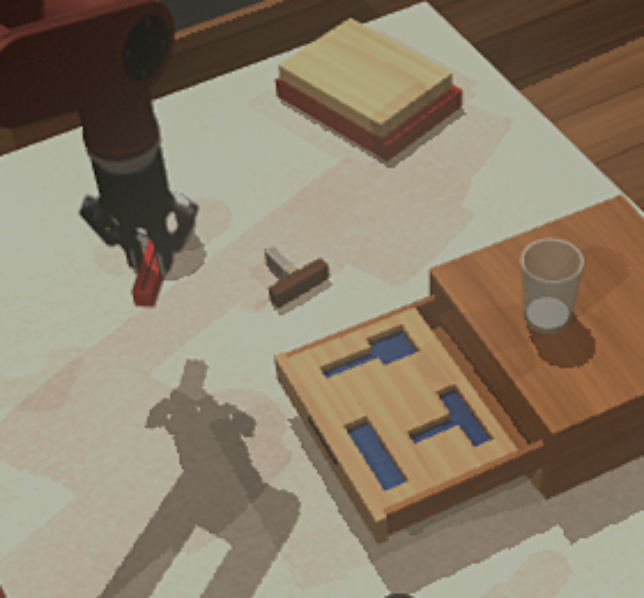

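The clip is held level in the jaws at (148,275) in the crop. The drawer is undisturbed.

Emit:
drive_tool(rows=[{"delta_pos":[0,0,0],"rotation":[-0.81,0,0]},{"delta_pos":[0,0,0],"rotation":[-0.81,0,0]},{"delta_pos":[0,0,0],"rotation":[-0.81,0,0]},{"delta_pos":[0,0,0],"rotation":[-0.8,0,0]},{"delta_pos":[0,0,0],"rotation":[-0.8,0,0]},{"delta_pos":[0,0.035,0.091],"rotation":[0,0,0]},{"delta_pos":[0,0.069,0.181],"rotation":[0,0,0]},{"delta_pos":[0,0.069,0.181],"rotation":[0,0,0]},{"delta_pos":[0,0.069,0.181],"rotation":[0,0,0]},{"delta_pos":[0,0.069,0.181],"rotation":[0,0,0]},{"delta_pos":[0,0.069,0.181],"rotation":[0,0,0]},{"delta_pos":[0,0.069,0.181],"rotation":[0,0,0]},{"delta_pos":[0,0.069,0.181],"rotation":[0,0,0]},{"delta_pos":[0,0.069,0.181],"rotation":[0,0,0]},{"delta_pos":[0,0.035,0.092],"rotation":[0,0,0]},{"delta_pos":[0,0,0],"rotation":[0,0,0]},{"delta_pos":[0,0,0],"rotation":[0,0,0]}])

```text
time: 5.75
ee_pos: [0.5084, -0.0442, 0.1431]
eef_rot: [[-0.001, 0.998, -0.056], [0.001, -0.056, -0.998], [-1.0, -0.001, -0.001]]
force: [-0.1, 0.1, -1.3]
width: 0.0228
```

```bash
python3 go.py .5086 -.0444 .092 -3.1;python3 - <<'E'
from h import *
f=grab("side")
m=cv2.cvtColor(f["img"],cv2.COLOR_BGR2HSV);W=world(f)
k=((m[...,0]<10)|(m[...,0]>170))&(m[...,1]>150)&(W[...,0]>.44)&(W[...,0]<.58)&(abs(W[...,1])<.15)&(W[...,2]>.1)&(W[...,2]<.2)
v,u=np.nonzero(k);print(len(u),u.min(),u.max(),v.min(),v.max(),np.nanmin(W[k],0),np.nanmax(W[k],0),np.nanmedian(W[k],0))
v0=cv2.resize(f["img"][150:330,190:400],None,fx=3,fy=3);cv2.imwrite("pics/s2c.png",v0)
E
```

```text
t 5.75 pos [ 0.5084 -0.0442  0.1431] yaw -3.19 w 0.0228 F [-0.1  0.1 -1.3] q [-0.24  0.03  1.91  0.    1.2  -0.19]
delta units, current axes [0.2556 0.0012 0.001 ]  final axes [0.2556 0.001  0.0009]
rot units [-0.011 -0.004  0.006]
220 270 294 229 261 [ 0.49324723 -0.09501074  0.12906868] [0.52103813 0.00300597 0.16539273] [ 0.50434989 -0.06801032  0.1530366 ]
```

View pics/s2c.png

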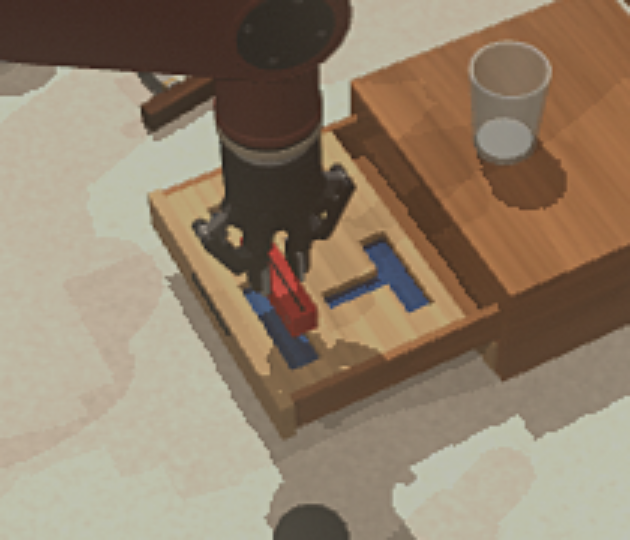

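The clip hovers above its cut-out, aligned with it (clip at (290,290) in the crop, cut-out just below).

Emit:
drive_tool(rows=[{"delta_pos":[0.1,0.001,0.001],"rotation":[0,0,0]},{"delta_pos":[0.06,0,0],"rotation":[0,0,0]},{"delta_pos":[0.02,0,0],"rotation":[0,0,0]},{"delta_pos":[0.02,0,0],"rotation":[0,0,0]},{"delta_pos":[0.02,0,0],"rotation":[0,0,0]},{"delta_pos":[0.02,0,0],"rotation":[0,0,0]},{"delta_pos":[0.01,0,0],"rotation":[0,0,0]},{"delta_pos":[0,0,0],"rotation":[0,0,0]},{"delta_pos":[0,0,0],"rotation":[0,0,0]}])

```text
time: 6.7
ee_pos: [0.5099, -0.0445, 0.0941]
eef_rot: [[0.002, 0.999, -0.055], [-0.0, -0.055, -0.999], [-1.0, 0.002, -0.0]]
force: [0.3, 1.3, 3.7]
width: 0.0229
```

It's in the cut-out (on the tray rim it would have stopped about 10 mm higher). Release and lift, then check.

Emit:
drive_tool(rows=[{"delta_pos":[0,0,0],"rotation":[0,0,0]},{"delta_pos":[0,0,0],"rotation":[0,0,0]},{"delta_pos":[0,0,0],"rotation":[0,0,0]},{"delta_pos":[0,0,0],"rotation":[0,0,0]},{"delta_pos":[-0.05,0,0],"rotation":[0,0,0]},{"delta_pos":[-0.15,0,0],"rotation":[0,0,0]},{"delta_pos":[-0.15,0,0],"rotation":[0,0,0]},{"delta_pos":[-0.15,0,0],"rotation":[0,0,0]}], gripper=0.2)

```text
time: 7.5
ee_pos: [0.5089, -0.0445, 0.195]
eef_rot: [[0.0, 0.999, -0.055], [-0.0, -0.055, -0.999], [-1.0, 0.0, 0.0]]
force: [-0.1, 0.0, -0.8]
width: 0.051
```

```bash
python3 go.py .5821 .3238 .012 7.1
```

```text
t 7.5 pos [ 0.5089 -0.0445  0.195 ] yaw -3.13 w 0.051 F [-0.1  0.  -0.8] q [-0.24 -0.02  1.86 -0.    1.31 -0.19]
delta units, current axes [ 0.915   0.2647 -1.8586]  final axes [ 0.9151  0.5906 -1.782 ]
rot units [-1.19e+00  1.00e-03 -1.00e-03]
```

Emit:
drive_tool(rows=[{"delta_pos":[0,0.013,-0.093],"rotation":[0,0,0]},{"delta_pos":[0,0.0265,-0.186],"rotation":[0,0,0]},{"delta_pos":[0,0.0265,-0.186],"rotation":[0,0,0]},{"delta_pos":[0,0.0265,-0.186],"rotation":[0,0,0]},{"delta_pos":[0,0.0265,-0.186],"rotation":[0,0,0]},{"delta_pos":[0,0.0265,-0.186],"rotation":[0,0,0]},{"delta_pos":[0,0.0265,-0.186],"rotation":[0,0,0]},{"delta_pos":[0,0.0265,-0.186],"rotation":[0,0,0]},{"delta_pos":[0,0.0265,-0.186],"rotation":[0,0,0]},{"delta_pos":[0,0.0265,-0.186],"rotation":[0,0,0]},{"delta_pos":[0,0.013,-0.093],"rotation":[0,0,0]},{"delta_pos":[0.15,0,0],"rotation":[-0.6,0,0]},{"delta_pos":[0.15,0,0],"rotation":[-0.59,0,0]},{"delta_pos":[0.1,0,0],"rotation":[0,0,0]},{"delta_pos":[0.05,0,0],"rotation":[0,0,0]},{"delta_pos":[0,0,0],"rotation":[0,0,0]}])

```text
time: 9.1
ee_pos: [0.5812, 0.3237, 0.1019]
eef_rot: [[-0.003, 0.992, 0.123], [-0.001, 0.123, -0.992], [-1.0, -0.003, 0.001]]
force: [0.1, 0.5, -1.0]
width: 0.0511
```

```bash
python3 go.py .5821 .3238 .012 7.1; python3 - <<'E'
from h import *
import pickle
f=grab("top","t2.png");g=grab("side")
pickle.dump({"top":f,"side":g},open("f1.pkl","wb"))
W=world(f);m=cv2.cvtColor(f["img"],cv2.COLOR_BGR2HSV)
k=((m[...,0]<12)|(m[...,0]>168))&(m[...,1]>140)&(W[...,2]>.095)&(W[...,2]<.13)&(abs(W[...,1])<.12)&(W[...,0]<.56)&(W[...,0]>.45)
v,u=np.nonzero(k);P=plane(f,np.c_[u,v],.106)[:,:2]*1000
print("clip",len(u),cv2.minAreaRect(P.astype(np.float32)),"z",np.nanmedian(W[k][:,2]))
for n,sl in(("lowy",P[P[:,1]<-75]),("hiy",P[P[:,1]>-15])): pass
yy=P[:,1];zz=W[k][:,2];print("z ends",np.nanmedian(zz[yy<-65]),np.nanmedian(zz[yy>-25]))
cv2.imwrite("pics/t2c.png",cv2.resize(f["img"][180:320,140:400],None,fx=3,fy=3))
E
python3 cav.py f1.pkl
```

```text
t 9.1 pos [0.5812 0.3237 0.1019] yaw 7.09 w 0.0511 F [ 0.1  0.5 -1. ] q [ 0.39  0.43  1.52 -0.    1.2   0.27]
delta units, current axes [ 4.496e-01  5.900e-03 -4.000e-04]  final axes [ 0.4496  0.0046 -0.    ]
rot units [-0.001  0.005  0.019]
clip 495 ((509.7884216308594, -44.428592681884766), (95.6601791381836, 24.7518310546875), 86.87645721435547) z 0.10550313710504566
z ends 0.1053104000922005 0.10567687491376354
top [[265.0, 285.0], [358.0, 284.0], [362.0, 208.0], [260.0, 210.0]]
 top [590.8 -48.5] [86.1 77.6] 86.8 [605.9 -49.5]  bot [592.3 -48.9] [86.8 78.2] 86.8 8907
 top [570.2  82. ] [ 45.3 111.6] 87.9 [582.4  81.5]  bot [571.6  82.7] [ 45.7 112.5] 87.9 9943
side [[250.0, 225.0], [292.0, 280.0], [352.0, 253.0], [302.0, 197.0]]
 top [567.4  80.3] [ 39.5 110.3] 87.0 [583.7  79.6]  bot [571.3  88.1] [ 39.8 111.2] 87.0 4146
 top [588.4 -50.6] [81.7 76.3] 86.9 [605.1 -51.8]  bot [592.5 -43.9] [82.3 76.9] 86.9 4592
```

View pics/t2c.png

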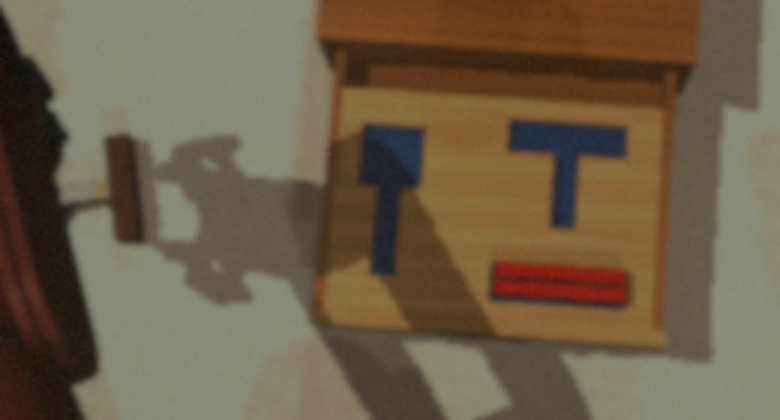

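The clip is seated (top at 0.1055, expected 0.106). The drawer moved by no more than 1 mm. Now the pick.

Emit:
drive_tool(rows=[{"delta_pos":[0.1,0.004,0],"rotation":[0,0,0]},{"delta_pos":[0.15,0,0],"rotation":[0,0,0]},{"delta_pos":[0.12,0,0],"rotation":[0,0,0]},{"delta_pos":[0.06,0,0],"rotation":[0,0,0]},{"delta_pos":[0.02,0,0],"rotation":[0,0,0]},{"delta_pos":[0,0,0],"rotation":[0,0,0]}])

```text
time: 9.8
ee_pos: [0.5836, 0.3245, 0.0143]
eef_rot: [[0.001, 0.992, 0.124], [0.0, 0.124, -0.992], [-1.0, 0.001, -0.0]]
force: [-0.7, 0.7, 0.0]
width: 0.0512
```

Emit:
drive_tool(rows=[{"delta_pos":[0,0,0],"rotation":[0,0,0]},{"delta_pos":[0,0,0],"rotation":[0,0,0]},{"delta_pos":[0,0,0],"rotation":[0,0,0]},{"delta_pos":[0,0,0],"rotation":[0,0,0]},{"delta_pos":[0,0,0],"rotation":[0,0,0]},{"delta_pos":[0,0,0],"rotation":[0,0,0]},{"delta_pos":[0,0,0],"rotation":[0,0,0]}], gripper=-1, squeeze=40)

```text
time: 10.5
ee_pos: [0.5841, 0.3247, 0.015]
eef_rot: [[0.002, 0.992, 0.124], [0.001, 0.124, -0.992], [-1.0, 0.003, -0.001]]
force: [-0.7, -0.9, 5.7]
width: 0.0127
```

Emit:
drive_tool(rows=[{"delta_pos":[-0.05,0,0],"rotation":[0,0,0]},{"delta_pos":[-0.15,0,0],"rotation":[0,0,0]},{"delta_pos":[-0.15,0,0],"rotation":[0,0,0]},{"delta_pos":[-0.15,0,0],"rotation":[0,0,0]},{"delta_pos":[-0.15,0,0],"rotation":[0,0,0]},{"delta_pos":[-0.1,0,0],"rotation":[0,0,0]},{"delta_pos":[0,0,0],"rotation":[0,0,0]}])

```text
time: 11.2
ee_pos: [0.585, 0.3251, 0.1679]
eef_rot: [[0.006, 0.992, 0.124], [0.003, 0.124, -0.992], [-1.0, 0.007, -0.002]]
force: [0.8, 0.5, -0.4]
width: 0.0126
```

```bash
python3 go.py .5884 -.0483 .094 86.9
```

```text
t 11.2 pos [0.585  0.3251 0.1679] yaw 7.11 w 0.0126 F [ 0.8  0.5 -0.4] q [ 0.39  0.37  1.47 -0.    1.3   0.27]
delta units, current axes [ 0.3648 -0.2165  1.8554]  final axes [ 0.3696 -1.8633  0.118 ]
rot units [-9.284  0.021 -0.046]
```

Emit:
drive_tool(rows=[{"delta_pos":[0,0,0],"rotation":[-0.93,0,0]},{"delta_pos":[0,0,0],"rotation":[-0.93,0,0]},{"delta_pos":[0,0,0],"rotation":[-0.93,0,0]},{"delta_pos":[0,0,0],"rotation":[-0.93,0,0]},{"delta_pos":[0,0,0],"rotation":[-0.93,0,0]},{"delta_pos":[0,0,0],"rotation":[-0.93,0,0]},{"delta_pos":[0,0,0],"rotation":[-0.93,0,0]},{"delta_pos":[0,0,0],"rotation":[-0.93,0,0]},{"delta_pos":[0,-0.1,0.006],"rotation":[-0.92,0,0]},{"delta_pos":[0,-0.186,0.012],"rotation":[-0.92,0,0]},{"delta_pos":[0,-0.186,0.012],"rotation":[0,0,0]},{"delta_pos":[0,-0.186,0.012],"rotation":[0,0,0]},{"delta_pos":[0,-0.186,0.012],"rotation":[0,0,0]},{"delta_pos":[0,-0.186,0.012],"rotation":[0,0,0]},{"delta_pos":[0,-0.186,0.012],"rotation":[0,0,0]},{"delta_pos":[0,-0.186,0.012],"rotation":[0,0,0]},{"delta_pos":[0,-0.186,0.012],"rotation":[0,0,0]},{"delta_pos":[0,-0.186,0.012],"rotation":[0,0,0]},{"delta_pos":[0,-0.09,0.006],"rotation":[0,0,0]},{"delta_pos":[0,0,0],"rotation":[0,0,0]}])

```text
time: 13.2
ee_pos: [0.5748, -0.0508, 0.1616]
eef_rot: [[-0.003, 0.058, 0.998], [-0.0, 0.998, -0.058], [-1.0, -0.0, -0.003]]
force: [-0.7, -0.2, -1.0]
width: 0.0131
```

```bash
python3 go.py .5884 -.0483 .094 86.9; python3 - <<'E'
from h import *
f=grab("side");g=grab("top")
a=cv2.resize(f["img"][150:310,220:380],None,fx=2.5,fy=2.5);b=cv2.resize(g["img"][180:310,230:390],None,fx=2.5,fy=2.5)
b=cv2.copyMakeBorder(b,0,a.shape[0]-b.shape[0],0,0,0)
cv2.imwrite("pics/p3.png",cv2.hconcat([a,b]))
W=world(f);z=W[...,2];k=(W[...,0]>.53)&(W[...,0]<.66)&(abs(W[...,1]+.048)<.06)&(z>.12)&(z<.19);print(np.nanpercentile(W[k],[1,50,99],0))
E
```

```text
t 13.2 pos [ 0.5748 -0.0508  0.1616] yaw 86.66 w 0.0131 F [-0.7 -0.2 -1. ] q [-0.22  0.17  1.72 -0.    1.25 -1.74]
delta units, current axes [0.3377 0.0164 0.0682]  final axes [0.3378 0.016  0.0674]
rot units [-0.028 -0.017  0.002]
[[ 0.53793203 -0.09490915  0.1464477 ]
 [ 0.57221207 -0.0616647   0.16910459]
 [ 0.6104341  -0.03709567  0.18809406]]
```

View pics/p3.png

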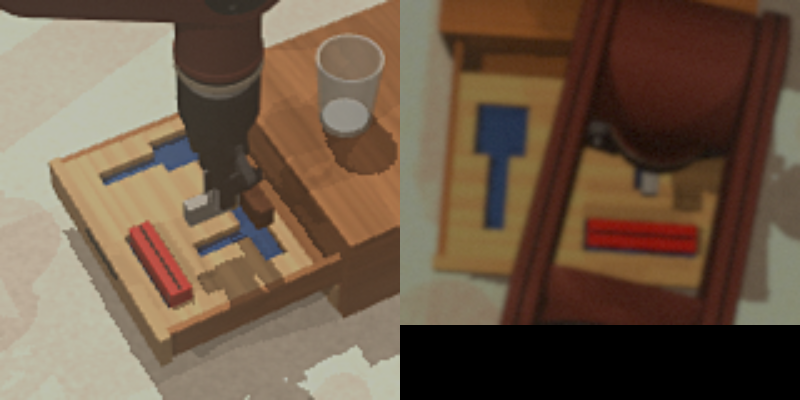

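The pick hovers level, bar towards the unit, about 13 mm short in x (rows limited by joint speed). I'll correct that and lower part-way.

Emit:
drive_tool(rows=[{"delta_pos":[0,0.016,0.067],"rotation":[-0.028,-0.01,0]},{"delta_pos":[0.1,0,0],"rotation":[0,0,0]},{"delta_pos":[0.1,0,0],"rotation":[0,0,0]},{"delta_pos":[0.03,0,0],"rotation":[0,0,0]},{"delta_pos":[0,0,0],"rotation":[0,0,0]},{"delta_pos":[0,0,0],"rotation":[0,0,0]}])

```text
time: 13.9
ee_pos: [0.5898, -0.0452, 0.1178]
eef_rot: [[0.002, 0.05, 0.999], [-0.0, 0.999, -0.05], [-1.0, -0.0, 0.002]]
force: [-0.8, 0.8, -0.7]
width: 0.0125
```

```bash
for i in 1 2 3; do python3 go.py .5884 -.0483 .094 86.9; python3 -c "
from h import *
f=grab('side')
W=world(f);z=W[...,2];k=(W[...,0]>.53)&(W[...,0]<.67)&(abs(W[...,1]+.048)<.06)&(z>.108)&(z<.133);print(np.nanpercentile(W[k],[.5,99.5],0).round(4))";done
```

```text
t 13.9 pos [ 0.5898 -0.0452  0.1178] yaw 87.15 w 0.0125 F [-0.8  0.8 -0.7] q [-0.21  0.25  1.72  0.    1.17 -1.73]
delta units, current axes [ 0.1191 -0.0156 -0.0065]  final axes [ 0.1191 -0.0156 -0.0062]
rot units [ 0.029  0.013 -0.   ]
[[ 0.5524 -0.091   0.1084]
 [ 0.6259 -0.0351  0.1326]]
t 13.95 pos [ 0.5902 -0.0455  0.1183] yaw 87.14 w 0.0131 F [ 0.4  0.7 -0.7] q [-0.21  0.24  1.72  0.    1.17 -1.73]
delta units, current axes [ 0.1217 -0.0143 -0.0086]  final axes [ 0.1217 -0.0144 -0.0082]
rot units [0.028 0.02  0.001]
[[ 0.553  -0.0909  0.1081]
 [ 0.6263 -0.0356  0.1327]]
t 14.0 pos [ 0.5903 -0.0457  0.1185] yaw 87.12 w 0.0128 F [ 0.2 -0.5 -0.7] q [-0.21  0.24  1.72  0.    1.17 -1.73]
delta units, current axes [ 0.1226 -0.0134 -0.0094]  final axes [ 0.1227 -0.0135 -0.0089]
rot units [0.026 0.023 0.002]
[[ 0.5532 -0.0921  0.1082]
 [ 0.6277 -0.0338  0.1328]]
```

Emit:
drive_tool(rows=[{"delta_pos":[0.02,-0.008,-0.005],"rotation":[0.02,0.01,0]},{"delta_pos":[0.02,0,0],"rotation":[0,0,0]},{"delta_pos":[0.02,0,0],"rotation":[0,0,0]},{"delta_pos":[0.02,0,0],"rotation":[0,0,0]},{"delta_pos":[0.02,0,0],"rotation":[0,0,0]},{"delta_pos":[0.015,0,0],"rotation":[0,0,0]},{"delta_pos":[0,0,0],"rotation":[0,0,0]},{"delta_pos":[0,0,0],"rotation":[0,0,0]}])

```text
time: 14.85
ee_pos: [0.5893, -0.0475, 0.0949]
eef_rot: [[0.002, 0.054, 0.999], [-0.0, 0.999, -0.054], [-1.0, -0.0, 0.002]]
force: [1.2, 1.1, 2.7]
width: 0.0127
```

Emit:
drive_tool(rows=[{"delta_pos":[0,0,0],"rotation":[0,0,0]},{"delta_pos":[0,0,0],"rotation":[0,0,0]},{"delta_pos":[0,0,0],"rotation":[0,0,0]},{"delta_pos":[0,0,0],"rotation":[0,0,0]},{"delta_pos":[0,0,0],"rotation":[0,0,0]},{"delta_pos":[-0.05,0,0],"rotation":[0,0,0]},{"delta_pos":[-0.15,0,0],"rotation":[0,0,0]},{"delta_pos":[-0.15,0,0],"rotation":[0,0,0]},{"delta_pos":[-0.15,0,0],"rotation":[0,0,0]},{"delta_pos":[-0.1,0,0],"rotation":[0,0,0]},{"delta_pos":[0,0,0],"rotation":[0,0,0]}], gripper=0.5)

```text
time: 15.95
ee_pos: [0.5908, -0.0479, 0.2194]
eef_rot: [[0.008, 0.053, 0.999], [-0.002, 0.999, -0.053], [-1.0, -0.001, 0.008]]
force: [0.2, -0.9, -0.2]
width: 0.0642
```

```bash
python3 go.py .594 -.338 .012 70.5
```

```text
t 15.95 pos [ 0.5908 -0.0479  0.2194] yaw 86.93 w 0.0642 F [ 0.2 -0.9 -0.2] q [-0.21  0.15  1.63 -0.    1.35 -1.73]
delta units, current axes [ 1.0394 -1.4463  0.0853]  final axes [ 1.0369 -1.3621  0.4992]
rot units [1.912e+00 5.300e-02 1.000e-03]
```

Emit:
drive_tool(rows=[{"delta_pos":[0,-0.07,0.004],"rotation":[0,0.05,0]},{"delta_pos":[0,-0.14,0.008],"rotation":[0,0,0]},{"delta_pos":[0,-0.14,0.008],"rotation":[0,0,0]},{"delta_pos":[0,-0.14,0.008],"rotation":[0,0,0]},{"delta_pos":[0,-0.14,0.008],"rotation":[0,0,0]},{"delta_pos":[0,-0.14,0.008],"rotation":[0,0,0]},{"delta_pos":[0,-0.14,0.008],"rotation":[0,0,0]},{"delta_pos":[0,-0.14,0.008],"rotation":[0,0,0]},{"delta_pos":[0,-0.14,0.008],"rotation":[0,0,0]},{"delta_pos":[0,-0.14,0.008],"rotation":[0,0,0]},{"delta_pos":[0,-0.116,0.009],"rotation":[0,0,0]},{"delta_pos":[0.15,0,0],"rotation":[0.96,0,0]},{"delta_pos":[0.15,0,0],"rotation":[0.95,0,0]},{"delta_pos":[0.15,0,0],"rotation":[0,0,0]},{"delta_pos":[0.1,0,0],"rotation":[0,0,0]},{"delta_pos":[0,0,0],"rotation":[0,0,0]}])

```text
time: 17.55
ee_pos: [0.5851, -0.3355, 0.0975]
eef_rot: [[-0.017, 0.334, 0.942], [0.007, 0.943, -0.334], [-1.0, 0.001, -0.018]]
force: [0.2, -0.7, -1.3]
width: 0.0635
```

```bash
python3 go.py .594 -.338 .012 70.5; python3 - <<'E'
from h import *
import pickle
f=grab("top","t4.png");g=grab("side");pickle.dump({"top":f,"side":g},open("f2.pkl","wb"))
W=world(f);z=W[...,2]
k=(z>.098)&(z<.125)&(W[...,0]>.545)&(W[...,0]<.645)&(abs(W[...,1]+.05)<.06)
v,u=np.nonzero(k);P=plane(f,np.c_[u,v],.106)[:,:2]*1000
print("pick",len(u),cv2.minAreaRect(P.astype(np.float32)))
for n,s in(("bar lo",(P[:,1]<-70)),("bar hi",P[:,1]>-30),("sheath",P[:,0]<590)):print(n,np.nanmedian(z[k][s]))
a=cv2.resize(f["img"][190:300,235:380],None,fx=2.7,fy=2.7);b=cv2.resize(g["img"][150:400,230:440],None,fx=1.9,fy=1.9)
a=cv2.copyMakeBorder(a,0,b.shape[0]-a.shape[0],0,0,0)
cv2.imwrite("pics/p4.png",cv2.hconcat([a,b]))
E
python3 cav.py f2.pkl
```

```text
t 17.55 pos [ 0.5851 -0.3355  0.0975] yaw 70.48 w 0.0635 F [ 0.2 -0.7 -1.3] q [-0.64  0.46  1.48 -0.    1.22 -1.86]
delta units, current axes [0.4267 0.0028 0.0538]  final axes [0.4276 0.0031 0.0461]
rot units [-0.002 -0.12  -0.005]
pick 506 ((590.1408081054688, -48.246124267578125), (83.57290649414062, 74.91477966308594), 87.03186798095703)
bar lo 0.10534976294093679
bar hi 0.10526424217036401
sheath 0.10480119996615445
top [[265.0, 285.0], [358.0, 284.0], [362.0, 208.0], [260.0, 210.0]]
 top [571.1  81.5] [ 44.4 111.1] 87.9 [583.9  81.1]  bot [572.5  82.2] [ 44.7 112. ] 87.9 9705
side [[250.0, 225.0], [292.0, 280.0], [352.0, 253.0], [302.0, 197.0]]
 top [566.4  50.4] [ 81.8 137. ] 26.2 [552.8  69.2]  bot [570.3  57.9] [ 82.5 138.1] 26.2 6692
```

View pics/p4.png

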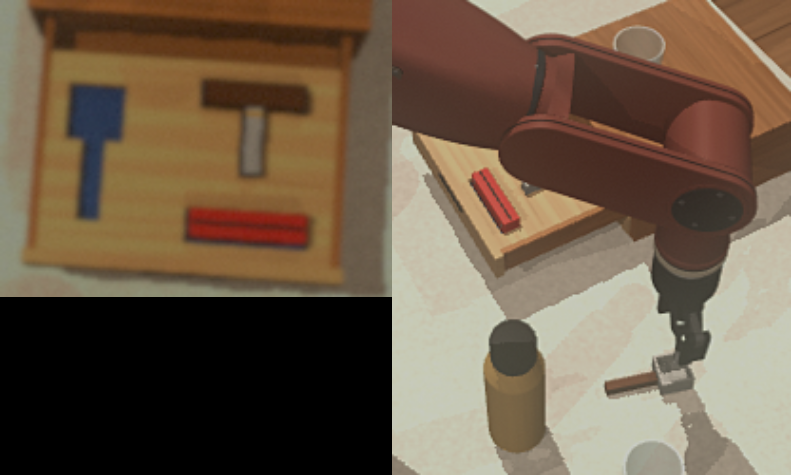

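The pick is seated and flat (top at 0.105 everywhere). The gripper stands above the bowl, clear of the flask. Next is the scoop, with a correction for the 9 mm lag and the tilt.

Emit:
drive_tool(rows=[{"delta_pos":[0,0.003,0.047],"rotation":[0,-0.12,0]},{"delta_pos":[0.1,0,0],"rotation":[0,0,0]},{"delta_pos":[0.1,0,0],"rotation":[0,0,0]},{"delta_pos":[0.08,0,0],"rotation":[0,0,0]},{"delta_pos":[0,0,0],"rotation":[0,0,0]},{"delta_pos":[0,0,0],"rotation":[0,0,0]}])

```text
time: 18.25
ee_pos: [0.5991, -0.3402, 0.0487]
eef_rot: [[0.01, 0.334, 0.943], [-0.006, 0.943, -0.333], [-1.0, -0.002, 0.011]]
force: [0.2, -0.4, -0.0]
width: 0.0636
```

```bash
python3 go.py .594 -.338 .011 70.5
```

```text
t 18.25 pos [ 0.5991 -0.3402  0.0487] yaw 70.52 w 0.0636 F [ 0.2 -0.4 -0. ] q [-0.63  0.53  1.48  0.    1.11 -1.86]
delta units, current axes [ 0.1881  0.0021 -0.0298]  final axes [ 0.1884  0.0016 -0.0276]
rot units [0.002 0.076 0.015]
```

Emit:
drive_tool(rows=[{"delta_pos":[0,0.002,-0.028],"rotation":[0,0.1,0.01]},{"delta_pos":[0,0,0],"rotation":[0,0,0]},{"delta_pos":[0,0,0],"rotation":[0,0,0]},{"delta_pos":[0,0,0],"rotation":[0,0,0]},{"delta_pos":[0,0,0],"rotation":[0,0,0]}])

```text
time: 18.75
ee_pos: [0.5937, -0.3378, 0.0483]
eef_rot: [[-0.004, 0.334, 0.943], [0.001, 0.943, -0.334], [-1.0, -0.001, -0.004]]
force: [0.2, 0.2, 0.2]
width: 0.0643
```

```bash
python3 go.py .594 -.338 .011 70.5
```

```text
t 18.75 pos [ 0.5937 -0.3378  0.0483] yaw 70.52 w 0.0643 F [0.2 0.2 0.2] q [-0.63  0.53  1.49 -0.    1.13 -1.86]
delta units, current axes [ 0.1867 -0.0003  0.0026]  final axes [ 0.1867 -0.0005  0.0019]
rot units [ 0.002 -0.025  0.005]
```

Emit:
drive_tool(rows=[{"delta_pos":[0.05,0,0.001],"rotation":[0,0,0]},{"delta_pos":[0.06,0,0],"rotation":[0,0,0]},{"delta_pos":[0.05,0,0],"rotation":[0,0,0]},{"delta_pos":[0.026,0,0],"rotation":[0,0,0]},{"delta_pos":[0,0,0],"rotation":[0,0,0]},{"delta_pos":[0,0,0],"rotation":[0,0,0]},{"delta_pos":[0,0,0],"rotation":[0,0,0]}])

```text
time: 19.45
ee_pos: [0.594, -0.3381, 0.0114]
eef_rot: [[-0.003, 0.334, 0.943], [0.0, 0.943, -0.334], [-1.0, -0.001, -0.003]]
force: [-0.1, 0.3, 0.3]
width: 0.0643
```

Emit:
drive_tool(rows=[{"delta_pos":[0,0,0],"rotation":[0,0,0]},{"delta_pos":[0,0,0],"rotation":[0,0,0]},{"delta_pos":[0,0,0],"rotation":[0,0,0]},{"delta_pos":[0,0,0],"rotation":[0,0,0]},{"delta_pos":[0,0,0],"rotation":[0,0,0]},{"delta_pos":[0,0,0],"rotation":[0,0,0]}], gripper=-1, squeeze=40)

```text
time: 20.05
ee_pos: [0.5941, -0.3381, 0.0117]
eef_rot: [[-0.003, 0.334, 0.943], [-0.0, 0.943, -0.334], [-1.0, -0.001, -0.003]]
force: [-0.1, -0.7, 5.3]
width: 0.041
```

Emit:
drive_tool(rows=[{"delta_pos":[-0.03,0,0],"rotation":[0,0,0]},{"delta_pos":[-0.12,0,0],"rotation":[0,0,0]},{"delta_pos":[-0.15,0,0],"rotation":[0,0,0]},{"delta_pos":[-0.15,0,0],"rotation":[0,0,0]},{"delta_pos":[-0.15,0,0],"rotation":[0,0,0]},{"delta_pos":[-0.08,0,0],"rotation":[0,0,0]},{"delta_pos":[0,0,0],"rotation":[0,0,0]},{"delta_pos":[0,0,0],"rotation":[0,0,0]},{"delta_pos":[0,0,0],"rotation":[0,0,0]}])

```text
time: 20.95
ee_pos: [0.5929, -0.3369, 0.1441]
eef_rot: [[-0.007, 0.334, 0.943], [0.003, 0.943, -0.334], [-1.0, 0.001, -0.008]]
force: [0.7, 0.4, -0.1]
width: 0.041
```

```bash
python3 go.py .6048 .0797 .093 86.9
```

```text
t 20.95 pos [ 0.5929 -0.3369  0.1441] yaw 70.51 w 0.041 F [ 0.7  0.4 -0.1] q [-0.63  0.43  1.43 -0.    1.29 -1.86]
delta units, current axes [ 0.2619  1.9835 -0.6368]  final axes [ 0.2556  2.0834 -0.0533]
rot units [-1.907 -0.053 -0.011]
```

Emit:
drive_tool(rows=[{"delta_pos":[0,0,0],"rotation":[-0.95,-0.02,0]},{"delta_pos":[0,0,0],"rotation":[-0.95,0,0]},{"delta_pos":[0,0.08,-0.002],"rotation":[0,0,0]},{"delta_pos":[0,0.16,-0.004],"rotation":[0,0,0]},{"delta_pos":[0,0.16,-0.004],"rotation":[0,0,0]},{"delta_pos":[0,0.16,-0.004],"rotation":[0,0,0]},{"delta_pos":[0,0.16,-0.004],"rotation":[0,0,0]},{"delta_pos":[0,0.16,-0.004],"rotation":[0,0,0]},{"delta_pos":[0,0.16,-0.004],"rotation":[0,0,0]},{"delta_pos":[0,0.16,-0.004],"rotation":[0,0,0]},{"delta_pos":[0,0.16,-0.004],"rotation":[0,0,0]},{"delta_pos":[0,0.16,-0.004],"rotation":[0,0,0]},{"delta_pos":[0,0.16,-0.004],"rotation":[0,0,0]},{"delta_pos":[0,0.16,-0.004],"rotation":[0,0,0]},{"delta_pos":[0,0.16,-0.004],"rotation":[0,0,0]},{"delta_pos":[0,0.083,-0.003],"rotation":[0,0,0]},{"delta_pos":[0,0,0],"rotation":[0,0,0]},{"delta_pos":[0,0,0],"rotation":[0,0,0]},{"delta_pos":[0,0,0],"rotation":[0,0,0]},{"delta_pos":[0,0,0],"rotation":[0,0,0]}])

```text
time: 22.95
ee_pos: [0.6065, 0.0774, 0.1467]
eef_rot: [[-0.001, 0.057, 0.998], [-0.0, 0.998, -0.057], [-1.0, -0.0, -0.001]]
force: [-0.5, 0.4, -1.2]
width: 0.0409
```

```bash
python3 go.py .6048 .0797 .093 86.9
```

```text
t 22.95 pos [0.6065 0.0774 0.1467] yaw 86.72 w 0.0409 F [-0.5  0.4 -1.2] q [-0.    0.26  1.64 -0.    1.24 -1.52]
delta units, current axes [ 0.2686  0.0108 -0.0088]  final axes [ 0.2686  0.0108 -0.0092]
rot units [-0.021 -0.01   0.002]
```

Emit:
drive_tool(rows=[{"delta_pos":[0.05,0.011,-0.009],"rotation":[-0.02,-0.01,0]},{"delta_pos":[0.06,0,0],"rotation":[0,0,0]},{"delta_pos":[0.03,0,0],"rotation":[0,0,0]},{"delta_pos":[0,0,0],"rotation":[0,0,0]},{"delta_pos":[0,0,0],"rotation":[0,0,0]},{"delta_pos":[0,0,0],"rotation":[0,0,0]}])

```text
time: 23.55
ee_pos: [0.6052, 0.081, 0.1192]
eef_rot: [[0.001, 0.052, 0.999], [-0.0, 0.999, -0.052], [-1.0, -0.0, 0.001]]
force: [-1.0, -0.0, -0.2]
width: 0.0409
```

```bash
python3 go.py .6048 .0797 .093 86.9; python3 - <<'E'
from h import *
f=grab("side");g=grab("top")
for n,h in(("side",f),("top",g)):
    W=world(h);k=(W[...,0]>.48)&(W[...,0]<.66)&(abs(W[...,1]-.081)<.045)&(W[...,2]>.1)&(W[...,2]<.135);hd=k&(W[...,0]<.565)
    print(n,np.nanpercentile(W[k],[.5,99.5],0).round(4).tolist(),"handle",hd.sum(),np.nanpercentile(W[hd],[1,50,99],0).round(4).tolist())
a=cv2.resize(f["img"][150:310,220:380],None,fx=2.5,fy=2.5);b=cv2.resize(g["img"][180:310,230:390],None,fx=2.5,fy=2.5)
b=cv2.copyMakeBorder(b,0,a.shape[0]-b.shape[0],0,0,0)
cv2.imwrite("pics/p5.png",cv2.hconcat([a,b]))
E
```

```text
t 23.55 pos [0.6052 0.081  0.1192] yaw 87.01 w 0.0409 F [-1.  -0.  -0.2] q [ 0.    0.29  1.67 -0.    1.19 -1.51]
delta units, current axes [ 0.1311 -0.0067 -0.0017]  final axes [ 0.1311 -0.0067 -0.0015]
rot units [0.013 0.006 0.   ]
side [[0.517, 0.0485, 0.104], [0.6248, 0.1064, 0.1346]] handle 127 [[0.517, 0.074, 0.107], [0.5399, 0.08, 0.119], [0.5637, 0.0914, 0.1263]]
top [[0.5187, 0.0598, 0.1064], [0.5973, 0.1012, 0.1349]] handle 153 [[0.5188, 0.0757, 0.1094], [0.5426, 0.0822, 0.1204], [0.5649, 0.0903, 0.1263]]
```

View pics/p5.png

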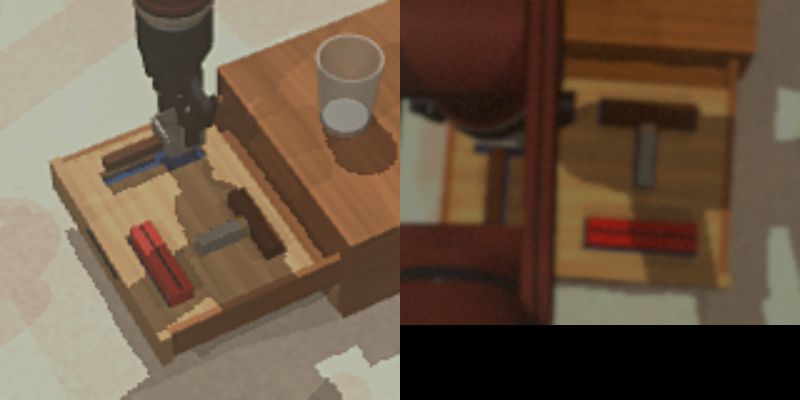

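The scoop hovers just above its cut-out, level and aligned. The clip and pick are still seated. Lowering.

Emit:
drive_tool(rows=[{"delta_pos":[0.02,-0.006,-0.001],"rotation":[0.01,0,0]},{"delta_pos":[0.02,0,0],"rotation":[0,0,0]},{"delta_pos":[0.02,0,0],"rotation":[0,0,0]},{"delta_pos":[0.02,0,0],"rotation":[0,0,0]},{"delta_pos":[0.02,0,0],"rotation":[0,0,0]},{"delta_pos":[0.02,0,0],"rotation":[0,0,0]},{"delta_pos":[0.011,0,0],"rotation":[0,0,0]},{"delta_pos":[0,0,0],"rotation":[0,0,0]},{"delta_pos":[0,0,0],"rotation":[0,0,0]}])

```text
time: 24.55
ee_pos: [0.6042, 0.0802, 0.0923]
eef_rot: [[-0.001, 0.054, 0.999], [0.0, 0.999, -0.054], [-1.0, 0.0, -0.001]]
force: [-1.0, 2.9, -0.5]
width: 0.0409
```

Emit:
drive_tool(rows=[{"delta_pos":[0,0,0],"rotation":[0,0,0]},{"delta_pos":[0,0,0],"rotation":[0,0,0]},{"delta_pos":[0,0,0],"rotation":[0,0,0]},{"delta_pos":[0,0,0],"rotation":[0,0,0]},{"delta_pos":[0,0,0],"rotation":[0,0,0]},{"delta_pos":[-0.05,0,0],"rotation":[0,0,0]},{"delta_pos":[-0.15,0,0],"rotation":[0,0,0]},{"delta_pos":[-0.15,0,0],"rotation":[0,0,0]},{"delta_pos":[-0.1,0,0],"rotation":[0,0,0]},{"delta_pos":[0,0,-0.1],"rotation":[0,0,0]},{"delta_pos":[0,0,-0.2],"rotation":[0,0,0]},{"delta_pos":[0,0,-0.2],"rotation":[0,0,0]},{"delta_pos":[0,0,-0.2],"rotation":[0,0,0]},{"delta_pos":[0,0,-0.2],"rotation":[0,0,0]},{"delta_pos":[0,0,-0.1],"rotation":[0,0,0]},{"delta_pos":[0,0,0],"rotation":[0,0,0]},{"delta_pos":[0,0,0],"rotation":[0,0,0]}], gripper=0.4)

```text
time: 26.25
ee_pos: [0.4059, 0.0906, 0.1838]
eef_rot: [[0.003, 0.053, 0.999], [-0.0, 0.999, -0.053], [-1.0, 0.0, 0.003]]
force: [0.2, 0.3, 0.1]
width: 0.0598
```

```bash
python3 go.py .415 .012 .065 86.9; python3 - <<'E'
from h import *
f=grab("top");g=grab("side")
for n,h in(("top",f),("side",g)):
    W=world(h);z=W[...,2]
    for nm,(x0,x1,y0,y1,lo,hi) in dict(bowlrim=(.575,.64,.05,.11,.095,.125),handle=(.52,.575,.072,.09,.0915,.12),clip=(.498,.52,-.09,0,.095,.12),pick=(.61,.635,-.09,-.01,.095,.12)).items():
        k=(W[...,0]>x0)&(W[...,0]<x1)&(W[...,1]>y0)&(W[...,1]<y1)&(z>lo)&(z<hi)
        print(n,nm,k.sum(),np.nanpercentile(W[k],[2,50,98],0).round(4).tolist() if k.any() else "")
a=cv2.resize(g["img"][150:310,220:380],None,fx=2.5,fy=2.5);b=cv2.resize(f["img"][180:310,230:390],None,fx=2.5,fy=2.5)
b=cv2.copyMakeBorder(b,0,a.shape[0]-b.shape[0],0,0,0)
cv2.imwrite("pics/p6.png",cv2.hconcat([a,b]))
E
```

```text
t 26.25 pos [0.4059 0.0906 0.1838] yaw 86.94 w 0.0598 F [0.2 0.3 0.1] q [ 0.03 -0.27  2.1  -0.    1.31 -1.49]
delta units, current axes [ 0.594  -0.3899  0.0647]  final axes [ 0.5938 -0.3898  0.0669]
rot units [ 0.005  0.021 -0.001]
top bowlrim 146 [[0.579, 0.0582, 0.0953], [0.6038, 0.0787, 0.1041], [0.6253, 0.0998, 0.1096]]
top handle 126 [[0.5218, 0.0728, 0.0917], [0.5481, 0.0817, 0.0941], [0.5728, 0.089, 0.098]]
top clip 402 [[0.4988, -0.0879, 0.1005], [0.5093, -0.0464, 0.1055], [0.5196, -0.0008, 0.1106]]
top pick 289 [[0.6105, -0.0893, 0.1004], [0.6183, -0.0476, 0.1053], [0.6285, -0.0121, 0.1102]]
side bowlrim 155 [[0.5798, 0.0567, 0.0959], [0.6014, 0.0775, 0.1021], [0.6248, 0.1035, 0.109]]
side handle 68 [[0.5248, 0.0722, 0.0916], [0.5478, 0.0806, 0.0933], [0.573, 0.0889, 0.0984]]
side clip 267 [[0.4984, -0.0876, 0.0964], [0.508, -0.0472, 0.1049], [0.5192, -0.0035, 0.1105]]
side pick 169 [[0.6109, -0.0884, 0.0974], [0.6188, -0.0486, 0.1044], [0.6281, -0.011, 0.1099]]
```

View pics/p6.png

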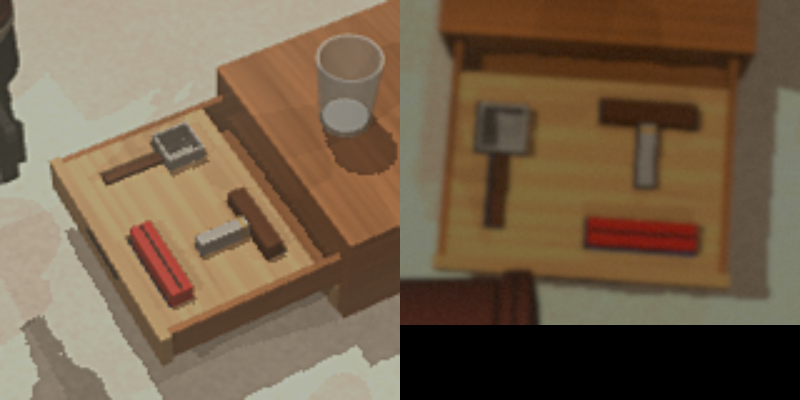

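All three parts are seated and flat: handle top at 0.094, bowl rim about 0.105, clip and pick 0.105. Now I go round to the drawer front with the fingers shut.

Emit:
drive_tool(rows=[{"delta_pos":[0,-0.13,0.02],"rotation":[0,0,0]},{"delta_pos":[0,-0.13,0.02],"rotation":[0,0,0]},{"delta_pos":[0,-0.13,0.02],"rotation":[0,0,0]},{"delta_pos":[0.12,0,0],"rotation":[0,0,0]},{"delta_pos":[0.15,0,0],"rotation":[0,0,0]},{"delta_pos":[0.15,0,0],"rotation":[0,0,0]},{"delta_pos":[0.12,0,0],"rotation":[0,0,0]},{"delta_pos":[0.054,0,0],"rotation":[0,0,0]},{"delta_pos":[0,0,0],"rotation":[0,0,0]},{"delta_pos":[0,0,0],"rotation":[0,0,0]}], gripper=-1)

```text
time: 27.35
ee_pos: [0.4136, 0.0118, 0.0645]
eef_rot: [[0.001, 0.054, 0.999], [-0.0, 0.999, -0.054], [-1.0, -0.0, 0.001]]
force: [0.5, -0.8, 1.1]
width: 0.0003
```

Emit:
drive_tool(rows=[{"delta_pos":[0,0,0.05],"rotation":[0,0,0]},{"delta_pos":[0,0,0.05],"rotation":[0,0,0]},{"delta_pos":[0,0,0.05],"rotation":[0,0,0]},{"delta_pos":[0,0,0.05],"rotation":[0,0,0]},{"delta_pos":[0,0,0.05],"rotation":[0,0,0]},{"delta_pos":[0,0,0.05],"rotation":[0,0,0]},{"delta_pos":[0,0,0.05],"rotation":[0,0,0]},{"delta_pos":[0,0,0.05],"rotation":[0,0,0]},{"delta_pos":[0,0,0.05],"rotation":[0,0,0]},{"delta_pos":[0,0,0.05],"rotation":[0,0,0]}])

```text
time: 28.35
ee_pos: [0.5131, 0.0066, 0.0636]
eef_rot: [[-0.0, 0.054, 0.999], [-0.0, 0.999, -0.054], [-1.0, -0.0, -0.0]]
force: [-1.8, -0.8, 1.6]
width: 0.0003
```

```bash
python3 go.py .655 -.001 .065 86.9
```

```text
t 28.35 pos [0.5131 0.0066 0.0636] yaw 86.93 w 0.0003 F [-1.8 -0.8  1.6] q [-0.14  0.15  1.95 -0.    1.04 -1.66]
delta units, current axes [-0.0073  0.      0.7106]  final axes [-7.100e-03  4.000e-04  7.106e-01]
rot units [ 0.003 -0.003  0.   ]
```

Emit:
drive_tool(rows=[{"delta_pos":[0,0,0.05],"rotation":[0,0,0]},{"delta_pos":[0,0,0.05],"rotation":[0,0,0]},{"delta_pos":[0,0,0.05],"rotation":[0,0,0]},{"delta_pos":[0,0,0.05],"rotation":[0,0,0]},{"delta_pos":[0,0,0.05],"rotation":[0,0,0]},{"delta_pos":[0,0,0.05],"rotation":[0,0,0]},{"delta_pos":[0,0,0.05],"rotation":[0,0,0]},{"delta_pos":[0,0,0.05],"rotation":[0,0,0]},{"delta_pos":[0,0,0.05],"rotation":[0,0,0]},{"delta_pos":[0,0,0.05],"rotation":[0,0,0]},{"delta_pos":[0,0,0.03],"rotation":[0,0,0]},{"delta_pos":[0,0,0.01],"rotation":[0,0,0]}])

```text
time: 29.55
ee_pos: [0.6216, 0.0008, 0.0643]
eef_rot: [[0.002, 0.054, 0.999], [-0.0, 0.999, -0.054], [-1.0, -0.0, 0.002]]
force: [-2.5, -0.2, 1.3]
width: -0.0002
```

Emit:
drive_tool(rows=[{"delta_pos":[0,0,0.02],"rotation":[0,0,0]},{"delta_pos":[0,0,0.02],"rotation":[0,0,0]},{"delta_pos":[0,0,0.015],"rotation":[0,0,0]}])

```text
time: 29.85
ee_pos: [0.6318, 0.0002, 0.0642]
eef_rot: [[0.001, 0.053, 0.999], [-0.0, 0.999, -0.053], [-1.0, -0.0, 0.001]]
force: [-1.7, -0.5, 1.8]
width: -0.0003
```

Emit:
drive_tool(rows=[{"delta_pos":[0,0,0.02],"rotation":[0,0,0]},{"delta_pos":[0,0,0.02],"rotation":[0,0,0]},{"delta_pos":[0,0,0.015],"rotation":[0,0,0]},{"delta_pos":[0,0,0],"rotation":[0,0,0]}])

```text
time: 30.25
ee_pos: [0.6432, -0.0003, 0.064]
eef_rot: [[0.001, 0.054, 0.999], [-0.0, 0.999, -0.054], [-1.0, 0.0, 0.001]]
force: [0.4, 0.6, 0.0]
width: -0.0002
```

Emit:
drive_tool(rows=[{"delta_pos":[0,0,0.01],"rotation":[0,0,0]},{"delta_pos":[0,0,0.01],"rotation":[0,0,0]},{"delta_pos":[0,0,0.01],"rotation":[0,0,0]},{"delta_pos":[0,0,0],"rotation":[0,0,0]}])

```text
time: 30.65
ee_pos: [0.6486, -0.0006, 0.0638]
eef_rot: [[0.001, 0.054, 0.999], [-0.0, 0.999, -0.054], [-1.0, 0.0, 0.001]]
force: [-0.6, 1.0, -0.3]
width: 0.0001
```

Emit:
drive_tool(rows=[{"delta_pos":[0,0,0.01],"rotation":[0,0,0]},{"delta_pos":[0,0,0.01],"rotation":[0,0,0]},{"delta_pos":[0,0,0.01],"rotation":[0,0,0]}])

```text
time: 30.95
ee_pos: [0.6543, -0.0009, 0.0638]
eef_rot: [[-0.0, 0.053, 0.999], [0.0, 0.999, -0.053], [-1.0, 0.0, -0.0]]
force: [-1.8, 0.8, 0.1]
width: 0.0001
```

Emit:
drive_tool(rows=[{"delta_pos":[0,0,0.01],"rotation":[0,0,0]},{"delta_pos":[0,0,0.01],"rotation":[0,0,0]}])

```text
time: 31.15
ee_pos: [0.6545, -0.0009, 0.0637]
eef_rot: [[-0.009, 0.053, 0.999], [0.0, 0.999, -0.053], [-1.0, -0.0, -0.009]]
force: [-24.5, 0.9, 17.1]
width: 0.0005
```

```bash
python3 go.py .42 .012 .065 86.9; python3 - <<'E'
from h import *
g=grab("side")
cv2.imwrite("pics/p7.png",cv2.resize(g["img"][120:320,220:460],None,fx=2.8,fy=2.8))
E
```

```text
t 31.15 pos [ 0.6545 -0.0009  0.0637] yaw 86.95 w 0.0005 F [-24.5   0.9  17.1] q [-0.12  0.46  1.56 -0.    1.14 -1.64]
delta units, current axes [ 0.0046  0.002  -1.1744]  final axes [-6.5000e-03  9.0000e-04 -1.1744e+00]
rot units [ 0.006 -0.063  0.001]
```

View pics/p7.png

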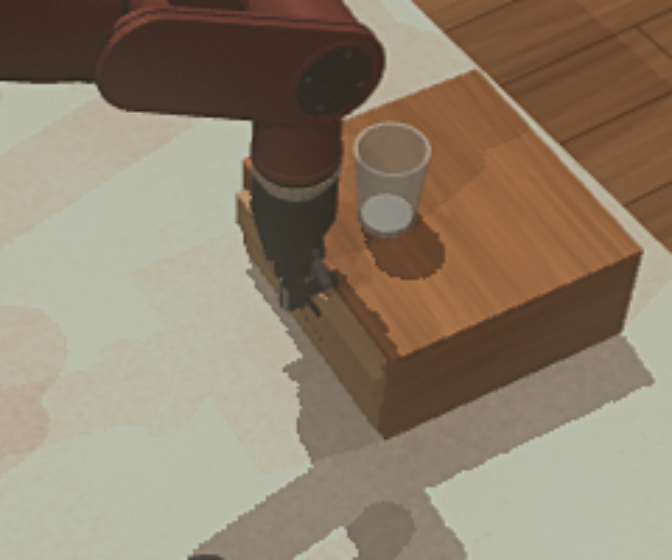

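The push stopped hard (24 N) with the front closed against the unit. Back off, lift and check.

Emit:
drive_tool(rows=[{"delta_pos":[0,0,-0.03],"rotation":[0,0,0]},{"delta_pos":[0,0,-0.1],"rotation":[0,0,0]},{"delta_pos":[0,0,-0.2],"rotation":[0,0,0]},{"delta_pos":[0,0,-0.2],"rotation":[0,0,0]},{"delta_pos":[0,0,-0.2],"rotation":[0,0,0]},{"delta_pos":[-0.1,0,-0.2],"rotation":[0,0,0]},{"delta_pos":[-0.2,0,-0.1],"rotation":[0,0,0]},{"delta_pos":[-0.2,0,0],"rotation":[0,0,0]},{"delta_pos":[-0.2,0,0],"rotation":[0,0,0]},{"delta_pos":[0,0,0],"rotation":[0,0,0]},{"delta_pos":[0,0,0],"rotation":[0,0,0]},{"delta_pos":[0,0,0],"rotation":[0,0,0]}])

```text
time: 32.4
ee_pos: [0.4522, 0.0099, 0.2028]
eef_rot: [[-0.001, 0.054, 0.999], [0.0, 0.999, -0.054], [-1.0, 0.0, -0.001]]
force: [-0.1, 0.1, -0.4]
width: -0.0003
```

```bash
python3 - <<'E'
from h import *
import pickle
F0=pickle.load(open("f0.pkl","rb"))
f=grab("top");g=grab("side")
R=np.array([[.9985,-.054],[.054,.9985]])  # local: along unit x / y
ax=np.array([.9985,-.054])
W=world(f);k=(abs(W[...,2]-.09)<.006)&(W[...,0]>.45)&(W[...,0]<.72)&(abs(W[...,1])<.13)
print("front strip z .09 px",k.sum(),"x range along unit",np.nanpercentile(W[k][:,:2]@ax,[2,98]) if k.any() else "")
k=(abs(W[...,2]-.122)<.006)&(abs(W[...,1])<.13)&(W[...,0]>.6)
print("unit front along",np.nanpercentile(W[k][:,:2]@ax,1))
for n,a,b in(("top",F0["top"],f),("side",F0["side"],g)):
    for nm,(x,y,z) in dict(flask=(.41,-.295,.1),bowl=(.476,.464,.05),tumA=(.478,-.455,.05),tumB=(.79,0,.16)).items():
        Rm=np.array(a["rotation"]);c=Rm.T@(np.array([x,y,z])-a["position"]);u,v=int(c[0]/c[2]*a["fx"]+a["cx"]),int(c[1]/c[2]*a["fy"]+a["cy"])
        s=np.s_[max(v-25,0):v+25,max(u-25,0):u+25];print(n,nm,u,v,"meandiff",np.abs(a["img"][s].astype(int)-b["img"][s]).mean().round(1))
cv2.imwrite("pics/p8.png",g["img"])
print(env.read_state()["force"],env.read_state()["ee_pos"])
E
```

```text
front strip z .09 px 913 x range along unit [0.66418451 0.68192152]
unit front along 0.6782373744820676
top flask 441 321 meandiff 12.9
top bowl 99 287 meandiff 5.1
top tumA 505 292 meandiff 4.8
top tumB 307 141 meandiff 3.8
side flask 301 350 meandiff 10.2
side bowl 189 153 meandiff 62.4
side tumA 367 403 meandiff 6.7
side tumB 368 183 meandiff 4.8
[ 0.010921    0.54706161 -0.15013097] [0.45169947 0.00998678 0.20213398]
```

View pics/p8.png

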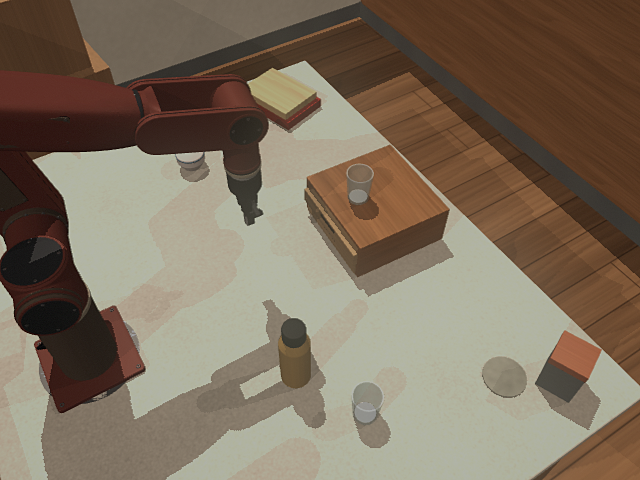

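The drawer looks shut and everything else stands. The front still sits about 12 mm proud of the roof edge, so I check whether that is just the panel thickness.

```bash
python3 - <<'E'
from h import *
import pickle
F0=pickle.load(open("f0.pkl","rb"));ax=np.array([.9985,-.054])
f=grab("top");g=grab("side")
for n,h in(("start",F0["top"]),("now",f)):
    W=world(h);k=(abs(W[...,2]-.09)<.008)&(W[...,0]>.44)&(W[...,0]<.72)&(abs(W[...,1])<.12);print(n,"front",np.nanpercentile(W[k][:,:2]@ax,[.5,1,2]).round(4))
W=world(g)
for lo,hi in((.005,.03),(.05,.085),(.114,.12)):
    k=(W[...,2]>lo)&(W[...,2]<hi)&(abs(W[...,1]+.02)<.1)&(W[...,0]>.6)&(W[...,0]<.72);s=W[k][:,:2]@ax;print(lo,hi,k.sum(),np.nanpercentile(s,[5,25,50]).round(4) if k.sum() else "")
cv2.imwrite("pics/p9.png",cv2.resize(g["img"][165:285,295:385],None,fx=5,fy=5,interpolation=cv2.INTER_CUBIC))
E
```

```text
start front [0.4702 0.4708 0.4723]
now front [0.6629 0.6636 0.6641]
0.005 0.03 233 [0.6159 0.6706 0.6721]
0.05 0.085 350 [0.6625 0.6637 0.6647]
0.114 0.12 388 [0.676  0.6836 0.6955]
```

```bash
python3 -c "
from plant import env
print(env.hand_in(), env.read_state()['time'])"
```

```text
the job is handed in; nothing more can be done
the job is handed in; nothing more can be done
```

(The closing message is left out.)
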